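# Swap back the remotes, the paperweight and the earbud case

## Task

The things here have ended up in each other's places. Swap the two remotes, so that the silver one stands in the caddy pocket where the white one is now and the white one in the pocket where the silver one is now (the third pocket is free for use on the way), and swap the glass paperweight and the earbud case, so that the paperweight stands in the middle of the round coaster and the case lies flat in the middle of the square charging pad (the felt mat is free for use on the way). Set the glass down gently rather than dropping it, and leave everything let go and at rest.

Things in the scene. Friction and masses are not known exactly. Their poses are not given: they have to be found in the camera images.
- silver_remote_center (a point): Silver remote, a bar 155 mm long, 46 mm wide, 22 mm thick, 0.1 kg, standing upright in a pocket, its upper half sticking out. Point: its centre, half-way up (77.5 mm from either end). z along its length (up), y across its width, x through its thickness. Grip it across its width 20 to 35 mm below its upper end, so that the gripper's body clears the neighbouring remote.
- white_remote_center (a point): Slim white remote control, a bar 150 mm long, 34 mm wide and 18 mm thick, about 0.1 kg, standing upright in another caddy pocket. The point is its centre, half-way up (75 mm from either end); axes as for the silver remote; grip it the same way.
- earbud_case_center (a point): Grey hard silicone earbud case, a rounded block 64 mm long (own x), 46 mm wide (own y) and 32 mm high, about 70 g, with a small steel spring clip standing out 27 mm from its +x end; at the start it lies on the coaster. The point is the centre of the block, 16 mm above its underside. Grip it across its width.
- paperweight_center (a point): Glass paperweight, a round clear glass block 54 mm across and 48 mm high with upright sides up to 32 mm and a domed top, about 0.26 kg; at the start it stands on the charging pad. The point is its centre, 24 mm above its underside.
- pocket_a: The caddy pocket where the silver remote starts (white ends here). Steel, open-topped, fixed to the low cabinet: outside 46 mm deep (own x) x 72 mm wide (own y, along the cabinet) x 75 mm high, walls and floor 3 mm, inside 40 x 66 mm. Origin: centre of its underside, 10 mm above the table top, so its inner floor is at 13 mm and its rim at 85 mm above the table.
- pocket_b: The pocket where the white remote starts (silver ends here). Same make, axes and origin as pocket_a. The three pockets stand in a row, 125 mm apart, in any order, on the side of a low black cabinet 110 mm high that faces the robot.
- pocket_c: The pocket that is empty at the start. Same make and origin as pocket_a.
- coaster: Round cork-look plastic coaster, 100 mm across, 6 mm thick, stuck to the table top. Origin: centre of its underside, on the table top.
- charging_pad: Square grey plastic charging pad, 100 x 100 mm, 8 mm thick, stuck to the table top. Origin: centre of its underside.
- felt_mat: Oblong grey felt mat, 110 mm (own x) by 150 mm (own y), 4 mm thick, stuck down and empty: the free spot. Origin: centre of its underside.
Things that resemble listed ones, but are neither listed nor needed, are in the scene too. What is shaped like the part that bears silver_remote_center but blue or brown is not meant.

How it is judged:
By the outcome, as a careful person would: the job done as asked, in the order asked, and still so for the second after the job is handed in, with the robot touching nothing.
It also fails if it takes over 141 s, if anything falls off the work surface, if the arm or the gripper's body presses on something with over 40 N, if the wrist force passes 120 N, or if a joint passes its speed limit or range.

## Robot

A 6-joint arm with a two-finger parallel gripper is mounted at the origin on the work surface. World frame = base frame: x ahead of the robot, y to its left, z up, the work surface at z = 0. Lengths are in m, angles in rad, forces in N, time in s.
With the tool pointing down it reaches from about 0.25 to 0.775 m from the base axis. Payload 4 kg.
Tool frame: the origin (TCP) lies where the fingers leave the gripper's body, on its centre line; the fingertips stand 97 mm ahead of it and the grasp point (between the pads) lies 78 mm ahead of it; z points along the fingers, y is the line along which they close (so a half turn about z gives the same grasp; the last joint's range is limited). The gripper opens to 94 mm and grips with 3 to 60 N. Pads are 16 mm wide; open, the fingers measure 119 mm over their backs; the gripper's body (75 mm by 177 mm) begins 78 mm behind the grasp point.
Start: joints at [1.14, 0.087, 1.371, -0, 1.684, -0.103], TCP at [0.177, 0.521, 0.303] pointing down, gripper open.
Joint ranges: [-3.1, 3.1], [-0.76, 2.03], [0.27, 2.55], [-1.08, 4.22], [0.17, 2.65], [-2.57, 2.57]. Speed limits (rad/s): [2.79, 2.79, 3.14, 3.14, 3.14, 3.14].

## Interface

Orientations are given as a unit quaternion [x, y, z, w].
In Python, from rig import ctrl, vision gives the robot as it stands.
- The arm moves only by the shell command python3 -m jog 'ROWS' [OPENING]. ROWS is JSON, one flat list of numbers, 6 for each row, row after row: the shift along the world's x, y, z in mm, then the turn, a rotation vector about the world's x, y, z in rad. In form: [dx, dy, dz, rx, ry, rz, dx, dy, dz, rx, ry, rz, ...]. A call has 1 to 12 rows; each row is the pose to reach, as a shift and turn from the pose commanded when the call began; what a row does not reach only later rows make up. A row lasts 1/10 s, in which the tool goes at most 50 mm and 8.59 degrees, less where a joint would pass 70% of its speed; a pose out of reach is approached as far as the arm can. A call with a gripper value outside its range is refused whole. OPENING is the opening, from 0 (shut) to 1 (fully open), set as the call begins (- or left out, the last holds). The fingers move at their own pace and stop on an object; the grip force is fixed at half the most. Time passes only in rows, so rows that repeat a pose let the fingers close. It gives the time, the measured TCP pose, the force, the opening and the grip force at its end, in the units of the state.
- ctrl.get_obs(): the state, without advancing time (a new reading comes with each control period).
- vision.grab_frame(name): name is "side" or "top"; returns a dict with "color" (420x560x3 uint8, red, green, blue), "camera_matrix" (3x3 intrinsics, pixels), "position" and "rotation" of the camera in the world. Camera axes: x right, y down, z forward; pixel columns grow to the right and rows downward; lengths in m; the calibration is good to about 2 mm. A picture is of the moment at which its call begins. There is no depth.
- ctrl.close_job(): hands the job in; it is judged then, once.
The state is a dict: "time_s": time; "joint_pos": joint angles; "joint_vel": joint speeds; "joint_efforts": joint torques, N m; "eef_pos": TCP position; "tool_rot": TCP orientation; "contact_force": force on the tool from outside, world axes, zero at the start; "moment": the same for the moment, N m; "gripper_width": finger opening in m; "grasp_force": force on a finger pad.
Only numpy, scipy, OpenCV 4.12 (cv2) and the standard library are available. Lean on these libraries where they do the work, as an engineer would, in place of code of your own. Each camera call takes 0.05 s, during which the arm holds its last target. There are 200 camera calls.

## Working session

There is one attempt and no reset: what is moved stays moved. The work goes in short steps, Python scripts to look and compute and a shell command to move; the robot and the scene stay as the last step left them, time stands still between calls to the robot, and variables do not carry over. Pictures are saved under pics/ and viewed, at most 17 in all, crops included, and the job is handed in when it is done.

```bash
mkdir -p pics; ls; cat > h.py <<'E'
from rig import ctrl, vision
import numpy as np, cv2, pickle
def snap(n,out):
    f=vision.grab_frame(n); pickle.dump(f,open(f'pics/{out}.pkl','wb'))
    return f
def save(img,out): cv2.imwrite(f'pics/{out}.png',cv2.cvtColor(img,cv2.COLOR_RGB2BGR))
def crop(f,u0,v0,u1,v1,s): 
    return cv2.resize(f['color'][v0:v1,u0:u1],None,fx=s,fy=s,interpolation=cv2.INTER_CUBIC)
def R(f):
    r=np.array(f['rotation']); 
    return r if r.shape==(3,3) else __import__('scipy.spatial.transform',fromlist=['Rotation']).Rotation.from_quat(r).as_matrix()
def at_z(f,u,v,z):
    d=R(f)@np.linalg.inv(f['camera_matrix'])@[u,v,1]; p=np.array(f['position']); return p+d*(z-p[2])/d[2]
def proj(f,P):
    c=f['camera_matrix']@(R(f).T@(np.array(P)-f['position'])); return c[:2]/c[2]
def load(o): return pickle.load(open(f'pics/{o}.pkl','rb'))
E
python3 - <<'E'
from h import *
for n in('top','side'):
    f=snap(n,n+'0'); save(f['color'],n+'0'); print(n,f['position'],np.round(R(f),3).tolist(),f['camera_matrix'].tolist())
print(ctrl.get_obs())
E
```

```text
pics
top [0.46953993 0.04479008 1.0204633 ] [[0.01, -0.989, 0.147], [-1.0, -0.01, 0.003], [-0.001, -0.147, -0.989]] [[391.79630941539864, 0.0, 282.07128091694426], [0.0, 391.79630941539864, 209.94433461518304], [0.0, 0.0, 1.0]]
side [ 0.56268084 -0.6764467   0.93157322] [[0.999, -0.041, 0.019], [-0.044, -0.763, 0.645], [-0.012, -0.645, -0.764]] [[450.0775982215081, 0.0, 281.4200121898661], [0.0, 450.0775982215081, 212.9746744488538], [0.0, 0.0, 1.0]]
{'time_s': 0.1, 'joint_pos': array([ 1.13986864e+00,  8.78658625e-02,  1.37204183e+00, -1.82762867e-05,
        1.68360770e+00, -1.03131500e-01]), 'joint_vel': array([ 0.00061154, -0.00275612, -0.0032616 ,  0.00093374,  0.00270264,
        0.00109556]), 'joint_efforts': array([ 2.08270671e-03, -3.41253376e+01, -3.03299797e+01,  7.19705550e-02,
        3.04344529e-02, -1.07335659e-04]), 'eef_pos': array([0.17697942, 0.52044026, 0.30166046]), 'tool_rot': array([ 1.63166223e-01,  9.86598124e-01, -9.29695610e-04, -2.44915453e-04]), 'contact_force': array([0.16626462, 0.07486256, 0.10001449]), 'moment': array([0.0006671 , 0.00800327, 0.00819124]), 'grasp_force': 0.0, 'gripper_width': 0.09392290811283553}
```

View pics/top0.png

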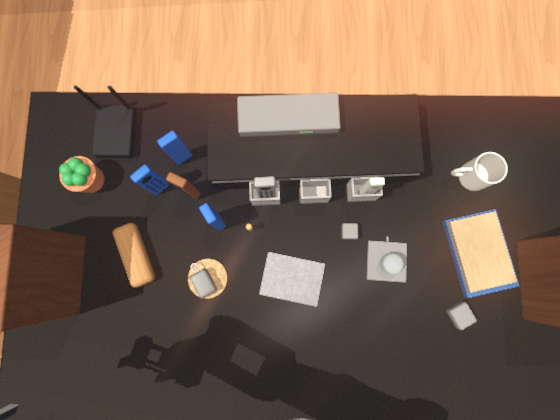

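View pics/side0.png

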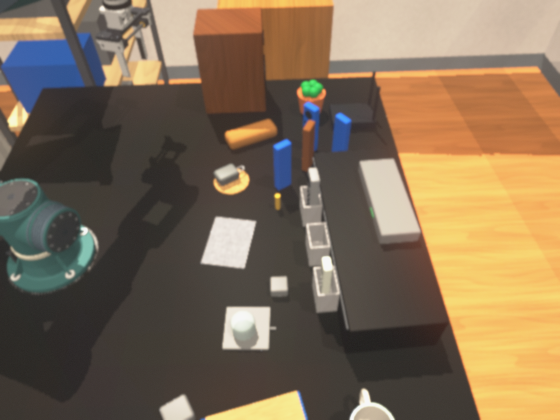

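```bash
python3 - <<'E'
from h import *
t=load('top0');s=load('side0')
save(np.vstack([crop(t,240,165,400,215,5),crop(t,180,250,240,310,5)[:, :]. repeat(1,0) if 0 else np.hstack([crop(t,180,240,240,310,5),crop(t,345,225,425,295,5)[:,:400],np.zeros((350,100,3),np.uint8)])]),'c1')
save(np.hstack([crop(s,285,150,355,320,3.5),crop(s,205,150,255,200,5)[:250] if 0 else np.vstack([crop(s,200,150,280,200,5),crop(s,210,295,290,355,5)])[:595] if 0 else cv2.copyMakeBorder(np.vstack([crop(s,200,150,280,200,5),crop(s,210,295,290,355,5)]),0,45,0,0,cv2.BORDER_CONSTANT)]),'c2')
E
```

```text
(no output)
```

View pics/c1.png

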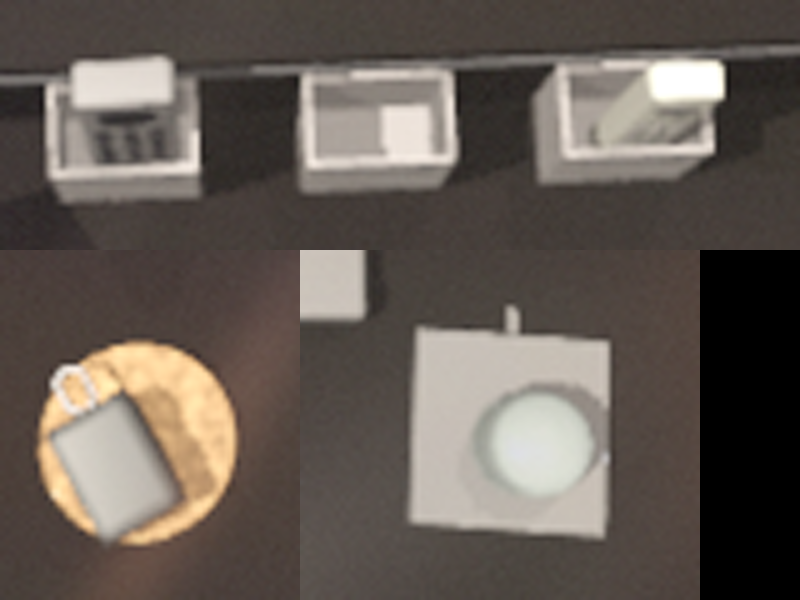

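View pics/c2.png

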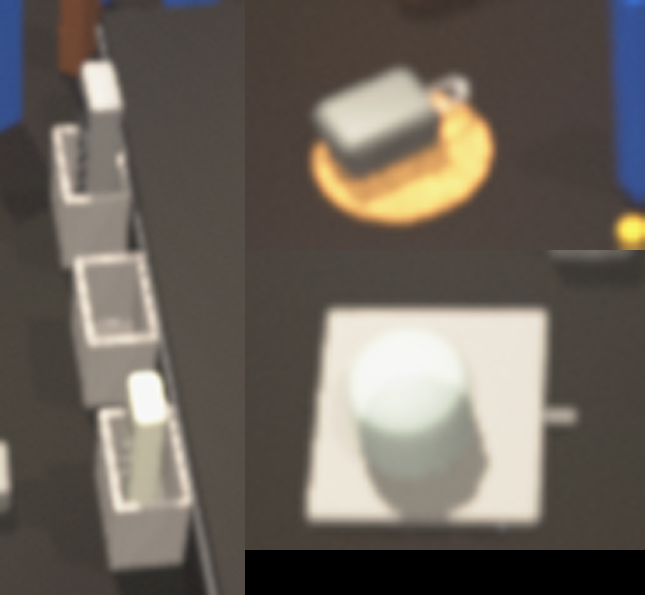

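```bash
python3 - <<'E'
from h import *
t=load('top0');s=load('side0')
def P(f,pts,z,ox,oy,u0,v0,s=5):
    return np.array([at_z(f,u0+(x-ox+.5)/s-.5,v0+(y-oy+.5)/s-.5,z)[:2] for x,y in pts])
def show(n,q):
    q=np.array(q);e1=(q[0]-q[1]+q[3]-q[2])/2;e2=(q[0]-q[3]+q[1]-q[2])/2
    print(n,q.mean(0).round(4),'e1',np.linalg.norm(e1).round(4),np.degrees(np.arctan2(e1[1],e1[0])).round(1),'e2',np.linalg.norm(e2).round(4),np.degrees(np.arctan2(e2[1],e2[0])).round(1))
a=(0,0,240,165)
show('silver',P(t,[(75,62),(172,57),(172,105),(78,107)],.168,*a))
show('white',P(t,[(650,65),(722,62),(722,100),(650,103)],.163,*a))
show('A',P(t,[(46,85),(198,78),(200,170),(50,178)],.085,*a))
show('B',P(t,[(555,65),(715,62),(714,150),(558,158)],.085,*a))
show('C',P(t,[(300,72),(455,68),(457,158),(300,165)],.085,*a))
b=(0,250,180,240)
print('coaster',P(t,[(138,443)],.006,*b))
show('case',P(t,[(50,435),(125,390),(187,495),(108,543)],.038,*b)); print('clip',P(t,[(72,388)],.02,*b))
c=(300,250,345,225)
show('pad',P(t,[(417,327),(610,342),(606,538),(410,523)],.008,*c))
print('pw',P(t,[(542,442)],.045,*c))
d=(245,250,210,295)
print('pw side top',P(s,[(408,388)],.045,*d),'front bottom',P(s,[(418,478)],.008,*d))
show('pad side',P(s,[(328,310),(547,310),(540,522),(307,520)],.008,*d))
e=(0,0,285,150,3.5)
print('silver side top',P(s,[(103,87)],.168,*e),'white',P(s,[(148,398)],.163,*e))
for n,q in (('A',[(53,130),(118,125),(128,193),(60,200)]),('B',[(98,412),(165,408),(190,500),(108,510)]),('C',[(75,260),(143,257),(157,335),(85,343)])):
    print('side',n,P(s,q,.085,*e).mean(0))
m=np.array([at_z(t,u,v,.004)[:2] for u,v in[(268,254),(325,262),(317,305),(260,295)]]); show('mat',m)
E
```

```text
silver [0.661  0.0871] e1 0.0425 92.7 e2 0.0212 2.8
white [ 0.6647 -0.1639] e1 0.0323 93.0 e2 0.0174 -1.5
A [0.6574 0.0912] e1 0.0735 93.5 e2 0.0459 2.8
B [ 0.6692 -0.158 ] e1 0.0771 92.6 e2 0.045 -0.6
C [ 0.6645 -0.0326] e1 0.076 92.6 e2 0.0454 0.5
coaster [[0.44276934 0.23703926]]
case [0.4326 0.2407] e1 0.0436 121.7 e2 0.0604 31.7
clip [[0.47018688 0.26880725]]
pad [ 0.491  -0.2218] e1 0.0996 86.2 e2 0.0998 -3.3
pw [[ 0.48541016 -0.22729956]]
pw side top [[ 0.48766    -0.22895771]] front bottom [[ 0.48939923 -0.25303513]]
pad side [ 0.4947 -0.2224] e1 0.1002 176.9 e2 0.1007 86.8
silver side top [[0.66517496 0.08488817]] white [[ 0.66884968 -0.16647339]]
side A [0.65978942 0.09223863]
side B [ 0.66995876 -0.15788786]
side C [ 0.66614649 -0.03307299]
mat [0.4434 0.0193] e1 0.1473 81.8 e2 0.1078 -10.6
```

```bash
python3 -m jog '[240,-215,15,0,0,0.372,486,-435,15,0,0,0.372,486,-435,15,0,0,0.372,486,-435,15,0,0,0.372,486,-435,15,0,0,0.372,486,-435,15,0,0,0.372,486,-435,15,0,0,0.372,486,-435,15,0,0,0.372,486,-435,15,0,0,0.372,486,-435,15,0,0,0.372,486,-435,15,0,0,0.372,486,-435,15,0,0,0.372]' 1
```

```text
time_s: 1.3
eef_pos: [0.6185, 0.125, 0.3158]
tool_rot: [-0.022, 1.0, 0.0, -0.001]
contact_force: [0.6, -0.3, 0.6]
gripper_width: 0.0939
grasp_force: 0.0
```

```bash
python3 -m jog '[39,-35,-35,0,0,0,39,-35,-35,0,0,0,39,-35,-35,0,0,0,39,-35,-35,0,0,0]' 1; python3 - <<'E'
from h import *
t=snap('top','t1');s=snap('side','s1')
save(np.hstack([crop(t,215,130,315,230,4),crop(s,260,120,360,220,4)]),'c3'); o=ctrl.get_obs(); print(o['eef_pos'],o['tool_rot'])
E
```

```text
time_s: 1.7
eef_pos: [0.6558, 0.0925, 0.2813]
tool_rot: [-0.022, 1.0, 0.0, -0.001]
contact_force: [-0.3, -0.6, 0.1]
gripper_width: 0.094
grasp_force: 0.0
[0.65573049 0.09327245 0.28315262] [-2.30936913e-02  9.99732720e-01  3.26917492e-04  1.03105611e-03]
```

View pics/c3.png

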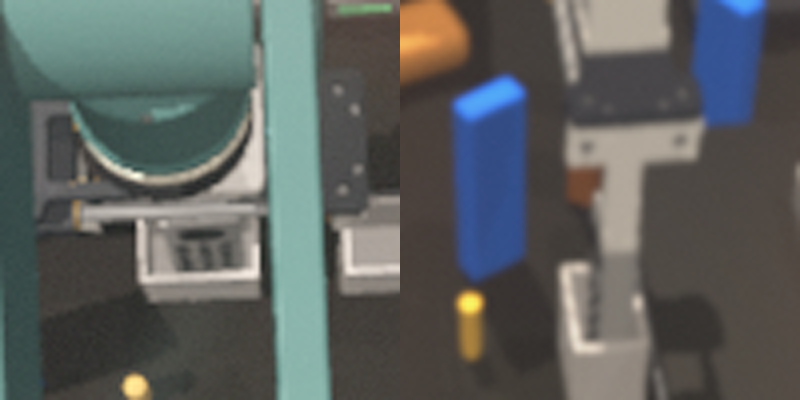

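```bash
python3 -m jog '[7,-7,0,0,0,0,7,-7,-20,0,0,0,7,-7,-40,0,0,0,7,-7,-64,0,0,0,7,-7,-64,0,0,0,7,-7,-64,0,0,0]' 1;  python3 -m jog '[0,0,0,0,0,0,0,0,0,0,0,0,0,0,0,0,0,0,0,0,0,0,0,0,0,0,0,0,0,0,0,0,0,0,0,0,0,0,0,0,0,0,0,0,0,0,0,0]' 0
```

```text
time_s: 2.4
eef_pos: [0.6633, 0.085, 0.2181]
tool_rot: [-0.022, 1.0, 0.0, 0.0]
contact_force: [-2.0, 0.6, -0.6]
gripper_width: 0.0941
grasp_force: 0.0
time_s: 3.2
eef_pos: [0.6633, 0.0848, 0.2174]
tool_rot: [-0.022, 1.0, 0.0, -0.0]
contact_force: [-0.8, 0.4, -0.3]
gripper_width: 0.0457
grasp_force: 30.0
```

```bash
python3 -m jog '[0,0,15,0,0,0,0,0,35,0,0,0,0,0,60,0,0,0,0,0,95,0,0,0,0,0,95,0,0,0,-70,0,95,0,0,0,-70,0,95,0,0,0,-70,0,95,0,0,0]' ; python3 - <<'E'
from h import *
t=snap('top','t2');s=snap('side','s2')
save(np.hstack([crop(t,215,130,315,230,4),crop(s,240,120,340,220,4)]),'c4'); o=ctrl.get_obs(); print(o['eef_pos'],o['tool_rot'])
for z in (.108,.263): print(proj(s,[o['eef_pos'][0],o['eef_pos'][1],z]),proj(t,[o['eef_pos'][0],o['eef_pos'][1],z]))
E
```

```text
time_s: 4.0
eef_pos: [0.5912, 0.0849, 0.3117]
tool_rot: [-0.022, 1.0, 0.0, -0.001]
contact_force: [1.0, 0.6, -0.9]
gripper_width: 0.0458
grasp_force: 30.0
[0.59350171 0.08466371 0.31252098] [-2.20949206e-02  9.99755729e-01 -8.24691201e-06  5.45032380e-04]
[284.31545666 192.82610378] [266.18715215 214.87486625]
[283.83239702 145.52182389] [262.90401317 204.19039068]
```

View pics/c4.png

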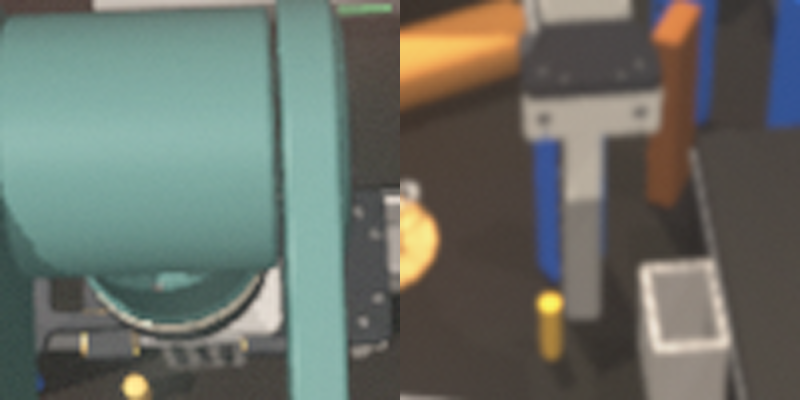

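```bash
python3 -m jog '[0,-40,0,0,0,0,0,-80,0,0,0,0,0,-118,0,0,0,0,20,-118,0,0,0,0,45,-118,0,0,0,0,72,-118,0,0,0,0,72,-118,0,0,0,0,72,-118,0,0,0,0,72,-118,-15,0,0,0]' ; python3 - <<'E'
from h import *
t=snap('top','t2');s=snap('side','s2')
save(np.hstack([crop(t,265,130,365,230,4),crop(s,260,170,360,270,4)]),'c5'); o=ctrl.get_obs(); print(o['eef_pos'],o['tool_rot'])
E
```

```text
time_s: 5.0
eef_pos: [0.6661, -0.0335, 0.2999]
tool_rot: [-0.022, 1.0, -0.0, 0.003]
contact_force: [-0.7, 0.4, -1.1]
gripper_width: 0.0456
grasp_force: 30.0
[ 0.66424008 -0.03313749  0.29474892] [-2.21325372e-02  9.99752761e-01  3.63797164e-04 -2.10604650e-03]
```

View pics/c5.png

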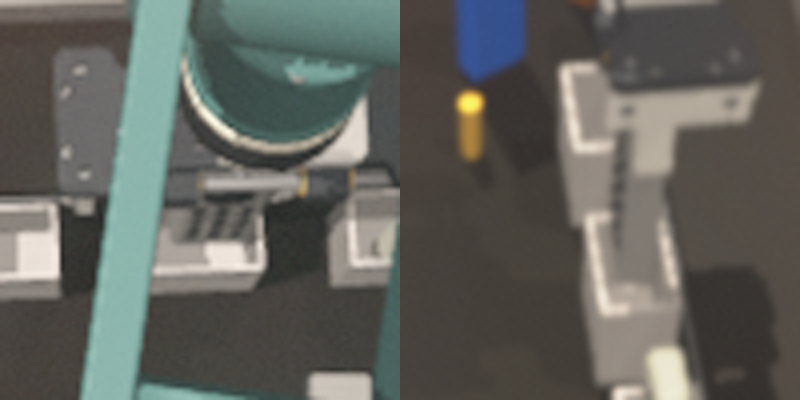

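```bash
python3 -m jog '[0,0,-15,0,0,0,0,0,-30,0,0,0,0,0,-45,0,0,0,0,0,-60,0,0,0,0,0,-72,0,0,0,0,0,-79,0,0,0,0,0,-79,0,0,0,0,0,-79,0,0,0]'; python3 -m jog '[0,0,0,0,0,0,0,0,0,0,0,0,0,0,0,0,0,0,0,0,0,0,0,0,0,0,0,0,0,0,0,0,0,0,0,0]' 1
```

```text
time_s: 5.9
eef_pos: [0.6655, -0.0333, 0.2184]
tool_rot: [-0.022, 1.0, -0.0, 0.0]
contact_force: [-0.5, 0.7, -0.7]
gripper_width: 0.0458
grasp_force: 30.0
time_s: 6.5
eef_pos: [0.6654, -0.0333, 0.2185]
tool_rot: [-0.022, 1.0, 0.0, 0.0]
contact_force: [0.1, 0.3, -0.7]
gripper_width: 0.0904
grasp_force: 0.0
```

```bash
python3 -m jog '[0,0,30,0,0,0,0,0,70,0,0,0,0,-40,70,0,0,0,1,-80,70,0,0,0,1,-110,70,0,0,0,1,-131,70,0,0,0,1,-131,70,0,0,0,1,-131,40,0,0,0,1,-131,15,0,0,0,1,-131,-4,0,0,0,1,-131,-4,0,0,0,1,-131,-4,0,0,0]' 1;  python3 -m jog '[0,0,0,0,0,0,0,0,0,0,0,0,0,0,0,0,0,0,0,0,0,0,0,0,0,0,0,0,0,0,0,0,0,0,0,0,0,0,0,0,0,0,0,0,0,0,0,0]' 0
```

```text
time_s: 7.7
eef_pos: [0.6665, -0.163, 0.2145]
tool_rot: [-0.023, 1.0, 0.0, -0.0]
contact_force: [-0.4, -0.3, 1.1]
gripper_width: 0.0944
grasp_force: 0.0
time_s: 8.5
eef_pos: [0.6663, -0.1643, 0.2143]
tool_rot: [-0.022, 1.0, 0.0, -0.0]
contact_force: [0.1, -0.8, -0.8]
gripper_width: 0.0334
grasp_force: 29.9
```

```bash
python3 -m jog '[0,0,20,0,0,0,0,0,45,0,0,0,0,0,70,0,0,0,0,0,95,0,0,0,0,0,95,0,0,0,-40,0,95,0,0,0,-80,0,95,0,0,0,-80,0,95,0,0,0,-80,40,95,0,0,0,-80,80,95,0,0,0,-80,120,95,0,0,0,-80,160,95,0,0,0]'; python3 -m jog '[0,40,0,0,0,0,0,80,0,0,0,0,0,96,0,0,0,0,0,96,0,0,0,0,30,96,0,0,0,0,55,96,0,0,0,0,72,96,0,0,0,0,72,96,0,0,0,0,72,96,0,0,0,0,72,96,-15,0,0,0]'; python3 - <<'E'
from h import *
t=snap('top','t3');s=snap('side','s3')
save(np.hstack([crop(t,215,130,315,230,4),crop(s,260,120,360,220,4)]),'c6'); o=ctrl.get_obs(); print(o['eef_pos'],o['tool_rot'])
E
```

```text
time_s: 9.7
eef_pos: [0.5866, -0.0028, 0.3081]
tool_rot: [-0.022, 1.0, 0.0, -0.0]
contact_force: [1.0, 0.3, -1.5]
gripper_width: 0.0342
grasp_force: 30.0
time_s: 10.7
eef_pos: [0.6587, 0.0908, 0.2969]
tool_rot: [-0.022, 1.0, -0.0, 0.003]
contact_force: [0.1, -0.3, -0.7]
gripper_width: 0.0337
grasp_force: 30.0
[0.65704451 0.09123265 0.29161786] [-2.18764314e-02  9.99758014e-01 -1.04342317e-04 -2.30753129e-03]
```

View pics/c6.png

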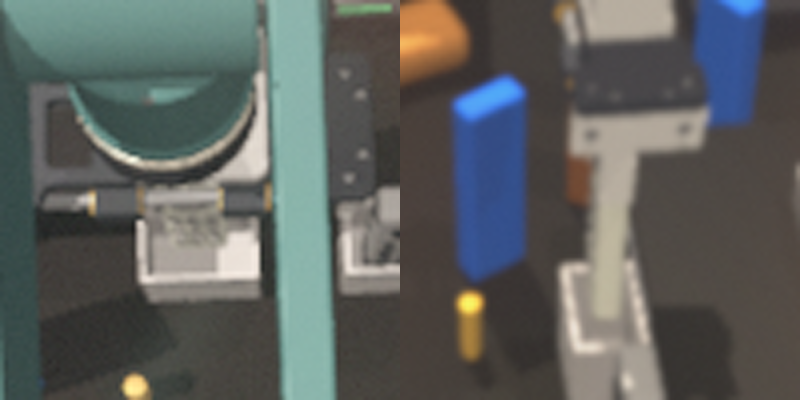

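```bash
python3 -m jog '[0,0,-15,0,0,0,0,0,-30,0,0,0,0,0,-45,0,0,0,0,0,-60,0,0,0,0,0,-72,0,0,0,0,0,-79,0,0,0,0,0,-79,0,0,0,0,0,-79,0,0,0]'; python3 -m jog '[0,0,0,0,0,0,0,0,0,0,0,0,0,0,0,0,0,0,0,0,0,0,0,0,0,0,0,0,0,0,0,0,0,0,0,0]' 1
python3 -m jog '[0,0,30,0,0,0,0,0,75,0,0,0,0,-40,75,0,0,0,7,-80,75,0,0,0,7,-110,75,0,0,0,7,-125,75,0,0,0,7,-125,75,0,0,0,7,-125,40,0,0,0,7,-125,18,0,0,0,7,-125,4,0,0,0,7,-125,4,0,0,0,7,-125,4,0,0,0]' 1;  python3 -m jog '[0,0,0,0,0,0,0,0,0,0,0,0,0,0,0,0,0,0,0,0,0,0,0,0,0,0,0,0,0,0,0,0,0,0,0,0,0,0,0,0,0,0,0,0,0,0,0,0]' 0
```

```text
time_s: 11.6
eef_pos: [0.6585, 0.0917, 0.2155]
tool_rot: [-0.022, 1.0, 0.0, 0.0]
contact_force: [0.1, 0.2, -1.3]
gripper_width: 0.0337
grasp_force: 30.0
time_s: 12.2
eef_pos: [0.6584, 0.0917, 0.2154]
tool_rot: [-0.022, 1.0, 0.0, 0.0]
contact_force: [1.0, 0.2, -0.2]
gripper_width: 0.0783
grasp_force: 0.0
time_s: 13.4
eef_pos: [0.6656, -0.0324, 0.2201]
tool_rot: [-0.023, 1.0, 0.0, 0.0]
contact_force: [-0.3, -0.9, 0.5]
gripper_width: 0.0939
grasp_force: 0.0
time_s: 14.2
eef_pos: [0.6653, -0.0333, 0.2194]
tool_rot: [-0.022, 1.0, 0.0, -0.0]
contact_force: [-0.2, 0.1, 0.2]
gripper_width: 0.0458
grasp_force: 30.0
```

```bash
python3 -m jog '[0,0,20,0,0,0,0,0,45,0,0,0,0,0,70,0,0,0,0,0,95,0,0,0,0,0,95,0,0,0,0,-35,95,0,0,0,2,-70,95,0,0,0,4,-100,95,0,0,0,4,-125,95,0,0,0,4,-125,95,0,0,0,4,-125,95,0,0,0,4,-125,80,0,0,0]'; python3 - <<'E'
from h import *
t=snap('top','t4');s=snap('side','s4')
save(np.hstack([crop(t,315,130,415,230,4),crop(s,270,220,370,320,4)]),'c7'); o=ctrl.get_obs(); print(o['eef_pos'],o['tool_rot'])
E
```

```text
time_s: 15.4
eef_pos: [0.67, -0.1575, 0.3009]
tool_rot: [-0.023, 1.0, -0.0, 0.002]
contact_force: [-0.2, 0.1, -0.9]
gripper_width: 0.046
grasp_force: 30.0
[ 0.66875768 -0.1567337   0.29574957] [-0.02293416  0.99973304  0.00112646 -0.00256997]
```

View pics/c7.png

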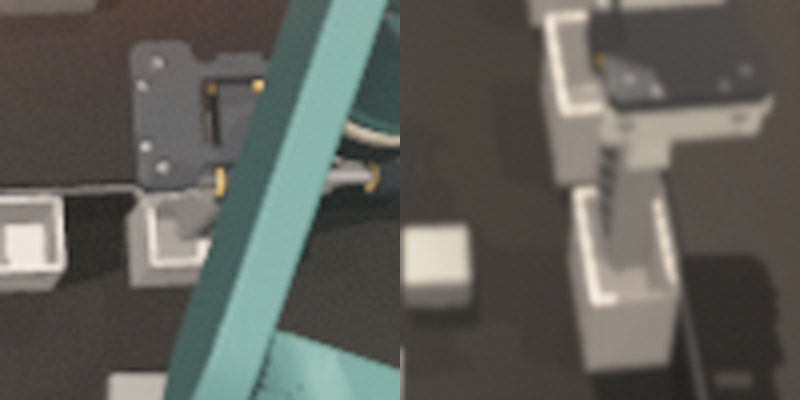

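```bash
python3 -m jog '[0,0,-15,0,0,0,0,0,-30,0,0,0,0,0,-45,0,0,0,0,0,-60,0,0,0,0,0,-72,0,0,0,0,0,-79,0,0,0,0,0,-79,0,0,0,0,0,-79,0,0,0]'; python3 -m jog '[0,0,0,0,0,0,0,0,0,0,0,0,0,0,0,0,0,0,0,0,0,0,0,0,0,0,0,0,0,0,0,0,0,0,0,0]' 1
python3 -m jog '[0,0,30,0,0,0,0,0,70,0,0,0,0,0,90,0,0,0,-30,25,90,0,0,0.12,-60,60,90,0,0,0.25,-90,100,90,0,0,0.38,-120,140,90,0,0,0.51,-145,180,90,0,0,0.51,-165,225,90,0,0,0.51,-185,270,90,0,0,0.51,-205,315,90,0,0,0.51,-220,358,90,0,0,0.51]' 1
python3 -m jog '[-16,40,-40,0,0,0,-16,40,-80,0,0,0,-16,40,-110,0,0,0,-16,40,-110,0,0,0,-16,40,-110,0,0,0]' 1
python3 - <<'E'
from h import *
t=snap('top','t5');s=snap('side','s5')
save(np.hstack([crop(t,160,220,260,320,4),crop(s,190,120,290,220,4)]),'c8'); save(crop(s,285,150,355,320,3.5),'c8b');o=ctrl.get_obs(); print(o['eef_pos'],o['tool_rot'])
p=o['eef_pos'];print(proj(s,[p[0],p[1],.02]),proj(t,[p[0],p[1],.02]))
E
```

```text
time_s: 16.3
eef_pos: [0.6695, -0.1584, 0.2206]
tool_rot: [-0.022, 1.0, -0.0, 0.0]
contact_force: [1.0, 0.7, -1.5]
gripper_width: 0.0457
grasp_force: 30.0
time_s: 16.9
eef_pos: [0.6694, -0.1583, 0.2205]
tool_rot: [-0.022, 1.0, 0.0, 0.0]
contact_force: [0.6, 0.1, -0.1]
gripper_width: 0.0904
grasp_force: 0.0
time_s: 18.1
eef_pos: [0.4479, 0.2013, 0.311]
tool_rot: [-0.274, 0.962, 0.0, 0.001]
contact_force: [0.6, -0.6, 0.6]
gripper_width: 0.0943
grasp_force: 0.0
time_s: 18.6
eef_pos: [0.4335, 0.2397, 0.2009]
tool_rot: [-0.274, 0.962, 0.0, -0.0]
contact_force: [0.0, -0.1, 0.5]
gripper_width: 0.0942
grasp_force: 0.0
[0.43469928 0.23989852 0.20305943] [-2.73277649e-01  9.61932479e-01  2.93459761e-04  2.26863058e-03]
[226.36513684 176.11517511] [204.87982104 281.58376027]
```

View pics/c8.png

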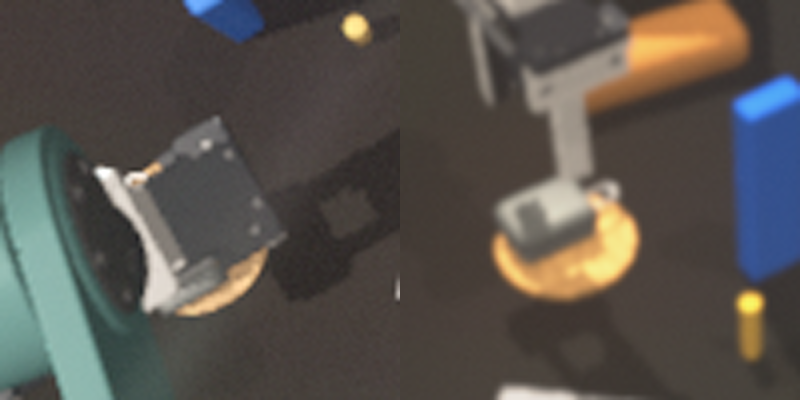

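```bash
python3 -m jog '[0,0,-30,0,0,0,0,0,-60,0,0,0,0,0,-80,0,0,0,0,0,-93,0,0,0,0,0,-93,0,0,0,0,0,-93,0,0,0]' 1;  python3 -m jog '[0,0,0,0,0,0,0,0,0,0,0,0,0,0,0,0,0,0,0,0,0,0,0,0,0,0,0,0,0,0,0,0,0,0,0,0,0,0,0,0,0,0,0,0,0,0,0,0]' 0;  python3 -m jog '[0,0,10,0,0,0,0,0,30,0,0,0,0,0,60,0,0,0,0,0,90,0,0,0,0,0,90,0,0,0]'
python3 - <<'E'
from h import *
s=snap('side','s6');t=snap('top','t6')
save(np.hstack([crop(t,160,220,260,320,4),crop(s,190,100,290,200,4)]),'c9'); o=ctrl.get_obs(); print(o['eef_pos'],o['tool_rot'])
E
```

```text
time_s: 19.3
eef_pos: [0.4345, 0.24, 0.1091]
tool_rot: [-0.273, 0.962, 0.0, 0.001]
contact_force: [0.1, -0.2, -0.2]
gripper_width: 0.0941
grasp_force: 0.0
time_s: 20.1
eef_pos: [0.4333, 0.2398, 0.1074]
tool_rot: [-0.274, 0.962, 0.0, -0.0]
contact_force: [-0.5, 1.3, 0.1]
gripper_width: 0.0459
grasp_force: 30.0
time_s: 20.6
eef_pos: [0.4357, 0.2405, 0.203]
tool_rot: [-0.274, 0.962, 0.0, 0.005]
contact_force: [-0.3, 0.7, -0.7]
gripper_width: 0.0458
grasp_force: 30.0
[0.43362671 0.23971445 0.19812026] [-2.73561294e-01  9.61854163e-01  2.86736872e-05  8.86789058e-04]
```

View pics/c9.png

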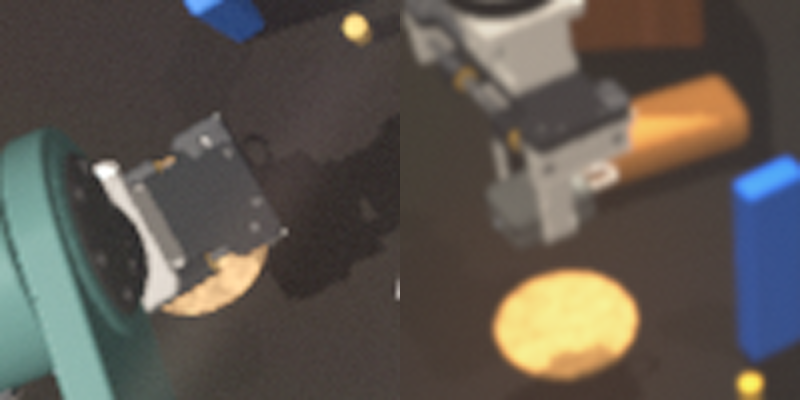

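```bash
python3 -m jog '[0,-30,0,0,0,-0.1,3,-70,0,0,0,-0.2,5,-110,0,0,0,-0.3,8,-150,0,0,0,-0.4,10,-190,0,0,0,-0.51,10,-220,0,0,0,-0.51,10,-220,-20,0,0,-0.51,10,-220,-40,0,0,-0.51,10,-220,-60,0,0,-0.51,10,-220,-78,0,0,-0.51,10,-220,-88,0,0,-0.51,10,-220,-91,0,0,-0.51]';python3 -m jog '[0,0,0,0,0,0,0,0,0,0,0,0]'
```

```text
time_s: 21.9
eef_pos: [0.4416, 0.0198, 0.1051]
tool_rot: [-0.022, 1.0, 0.0, -0.003]
contact_force: [-7.9, 0.1, 15.5]
gripper_width: 0.0457
grasp_force: 30.0
time_s: 22.1
eef_pos: [0.4432, 0.0198, 0.106]
tool_rot: [-0.022, 1.0, 0.0, -0.0]
contact_force: [0.2, 0.4, -0.4]
gripper_width: 0.0462
grasp_force: 30.0
```

```bash
python3 -m jog '[0,0,0,0,0,0,0,0,0,0,0,0,0,0,0,0,0,0,0,0,0,0,0,0,0,0,0,0,0,0,0,0,0,0,0,0]' 1; python3 -m jog '[0,0,30,0,0,0,0,0,70,0,0,0,0,0,100,0,0,0,10,-45,100,0,0,0,20,-90,100,0,0,0,25,-130,100,0,0,0,35,-170,100,0,0,0,40,-210,100,0,0,0,44,-248,100,0,0,0,44,-248,100,0,0,0,44,-248,80,0,0,0,44,-248,80,0,0,0]' 1
python3 - <<'E'
from h import *
s=snap('side','s7');t=snap('top','t7')
save(np.hstack([crop(t,210,190,410,330,2),cv2.resize(crop(s,190,210,290,350,4),None,fx=.5,fy=.5) if 0 else crop(s,200,210,300,350,2)]),'c10'); o=ctrl.get_obs(); print(o['eef_pos'],o['tool_rot'])
p=o['eef_pos']
for z in (.008,.04,.056): print(proj(s,[p[0],p[1],z]))
E
```

```text
time_s: 22.7
eef_pos: [0.4434, 0.0197, 0.1065]
tool_rot: [-0.022, 1.0, 0.0, 0.0]
contact_force: [-0.4, -0.0, 0.6]
gripper_width: 0.0901
grasp_force: 0.0
time_s: 23.9
eef_pos: [0.486, -0.2273, 0.1837]
tool_rot: [-0.022, 1.0, 0.002, -0.002]
contact_force: [0.7, -0.3, -0.4]
gripper_width: 0.0939
grasp_force: 0.0
[ 0.48707243 -0.22747502  0.18601343] [-2.24347168e-02  9.99747926e-01  5.82742732e-04 -6.53877631e-04]
[243.25606327 329.30659327]
[242.11756014 322.64791947]
[241.52650209 319.19104465]
```

View pics/c10.png

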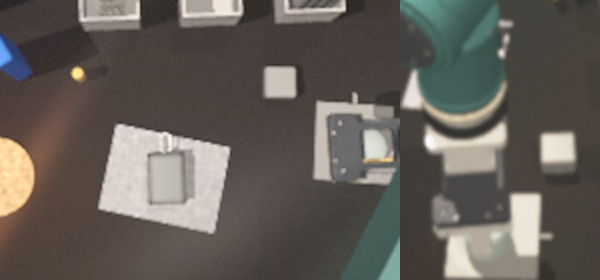

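```bash
python3 -m jog '[1,0,-25,0,0,0,1,0,-45,0,0,0,1,0,-60,0,0,0,1,0,-70,0,0,0,1,0,-76,0,0,0,1,0,-76,0,0,0,1,0,-76,0,0,0]' 1;  python3 -m jog '[0,0,0,0,0,0,0,0,0,0,0,0,0,0,0,0,0,0,0,0,0,0,0,0,0,0,0,0,0,0,0,0,0,0,0,0,0,0,0,0,0,0,0,0,0,0,0,0]' 0;  python3 -m jog '[0,0,8,0,0,0,0,0,20,0,0,0,0,0,40,0,0,0,0,0,65,0,0,0,0,0,90,0,0,0,0,0,90,0,0,0]'
python3 - <<'E'
from h import *
s=snap('side','s8');t=snap('top','t8')
save(np.hstack([crop(t,340,200,440,320,3),crop(s,190,230,290,350,3)]),'c11'); o=ctrl.get_obs(); print(o['eef_pos'],o['tool_rot'])
E
```

```text
time_s: 24.7
eef_pos: [0.4889, -0.2284, 0.1113]
tool_rot: [-0.022, 1.0, -0.0, 0.001]
contact_force: [0.5, 0.0, -0.2]
gripper_width: 0.0941
grasp_force: 0.0
time_s: 25.5
eef_pos: [0.4883, -0.2279, 0.1104]
tool_rot: [-0.022, 1.0, 0.001, -0.0]
contact_force: [-0.2, 2.5, 2.1]
gripper_width: 0.0531
grasp_force: 30.0
time_s: 26.1
eef_pos: [0.4903, -0.2297, 0.2056]
tool_rot: [-0.022, 1.0, -0.003, 0.004]
contact_force: [0.5, -0.2, -3.7]
gripper_width: 0.0531
grasp_force: 30.0
[ 0.48846093 -0.22854571  0.20085745] [-2.20371405e-02  9.99756847e-01 -5.15871273e-04  5.87472623e-04]
```

View pics/c11.png

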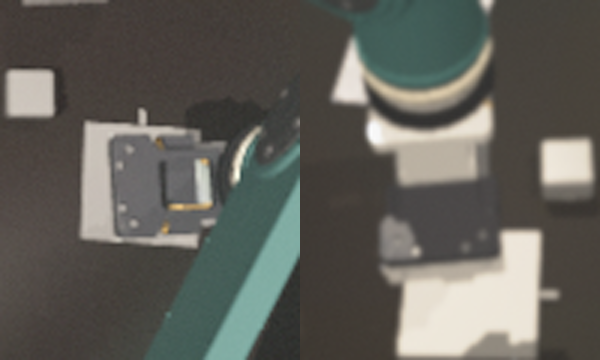

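```bash
python3 - <<'E'
from h import *
for n,b in (('t8',(180,250,240,310)),('s8',(205,155,258,200))):
    f=load(n);u0,v0,u1,v1=b;c=f['color'][v0:v1,u0:u1].astype(int)
    m=((c[...,0]-c[...,2])>60).astype(np.uint8)
    k=max(cv2.findContours(m,0,1)[0],key=cv2.contourArea)
    p=np.array([at_z(f,u0+x,v0+y,.006)[:2] for x,y in k[:,0]]).astype(np.float32)
    print(cv2.minEnclosingCircle(p),p.min(0),p.max(0))
t=load('t8');c=t['color'][225:295,355:420]
E
```

```text
((0.43630269169807434, 0.23636099696159363), 0.05799207091331482) [0.37851018 0.18635708] [0.49401492 0.2884019 ]Traceback (most recent call last):
  File "<stdin>", line 5, in <module>
ValueError: max() iterable argument is empty
```

```bash
python3 - <<'E'
from h import *
for n,b in (('t8',(180,250,240,310)),('s8',(205,160,258,200)),('s6',(205,160,258,200))):
    f=load(n);u0,v0,u1,v1=b;c=f['color'][v0:v1,u0:u1].astype(int)
    m=((c[...,0]>150)&((c[...,0]-c[...,2])>80)).astype(np.uint8)
    ks=cv2.findContours(m,0,1)[0]
    if not ks: print(n,'none');continue
    k=max(ks,key=cv2.contourArea); e=cv2.fitEllipse(k)
    print(n,cv2.contourArea(k),e,at_z(f,u0+e[0][0],v0+e[0][1],.006),cv2.boundingRect(k))
E
```

```text
t8 1186.0 ((27.132932662963867, 28.2021484375), (38.35562515258789, 39.397666931152344), 21.425893783569336) [0.44276219 0.23721026 0.006     ] (8, 9, 39, 40)
s8 none
s6 721.5 ((25.95742416381836, 20.43653678894043), (25.770267486572266, 35.806732177734375), 81.63812255859375) [0.44655214 0.23570996 0.006     ] (8, 7, 37, 28)
```

```bash
python3 -m jog '[0,15,0,0,0,0,-2,40,0,0,0,0,-5,75,0,0,0,0,-9,115,0,0,0,0,-13,155,0,0,0,0,-17,195,0,0,0,0,-21,235,0,0,0,0,-25,275,0,0,0,0,-29,315,0,0,0,0,-33,355,0,0,0,0,-37,390,0,0,0,0,-40,420,0,0,0,0]';python3 -m jog '[-2,25,0,0,0,0,-4,38,0,0,0,0,-4,45,0,0,0,0,-4,45,0,0,0,0,-4,45,-20,0,0,0,-4,45,-40,0,0,0,-4,45,-60,0,0,0,-4,45,-72,0,0,0,-4,45,-80,0,0,0,-4,45,-84,0,0,0,-4,45,-84,0,0,0,-4,45,-84,0,0,0]';
python3 - <<'E'
from h import *
s=snap('side','s9');t=snap('top','t9')
save(np.hstack([crop(t,160,220,260,320,4),crop(s,190,120,290,220,4)]),'c12'); o=ctrl.get_obs(); print(o['eef_pos'],o['tool_rot'],o['contact_force'])
E
```

```text
time_s: 27.4
eef_pos: [0.4462, 0.194, 0.1984]
tool_rot: [-0.023, 1.0, -0.0, -0.002]
contact_force: [0.3, -0.3, -3.2]
gripper_width: 0.0534
grasp_force: 30.0
time_s: 28.6
eef_pos: [0.4449, 0.2368, 0.1173]
tool_rot: [-0.022, 1.0, 0.0, 0.001]
contact_force: [-0.7, 0.4, -2.2]
gripper_width: 0.0531
grasp_force: 30.0
[0.44493253 0.23693681 0.11739938] [-2.21431938e-02  9.99754307e-01  3.81955486e-04  9.26263386e-04] [-0.09630302 -0.15099332 -2.42854344]
```

View pics/c12.png

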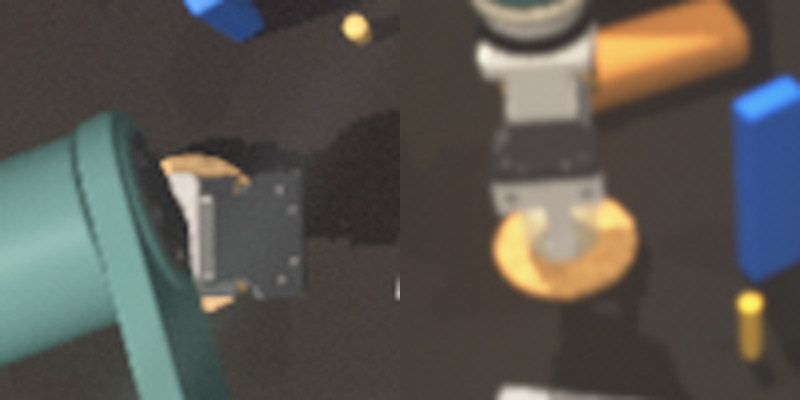

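```bash
python3 -m jog '[0,0,-2,0,0,0,0,0,-4,0,0,0,0,0,-5,0,0,0,0,0,-6,0,0,0,0,0,-7,0,0,0,0,0,-7.5,0,0,0,0,0,-8,0,0,0,0,0,-8,0,0,0]'
```

```text
time_s: 29.5
eef_pos: [0.4444, 0.2367, 0.1085]
tool_rot: [-0.022, 1.0, 0.0, 0.0]
contact_force: [-0.0, 0.3, -2.2]
gripper_width: 0.0531
grasp_force: 30.0
```

```bash
python3 -m jog '[0,0,-0.5,0,0,0,0,0,-0.5,0,0,0,0,0,-1,0,0,0,0,0,-1,0,0,0]'
```

```text
time_s: 29.9
eef_pos: [0.4444, 0.2367, 0.1084]
tool_rot: [-0.022, 1.0, 0.0, 0.0]
contact_force: [-3.3, -2.2, 4.4]
gripper_width: 0.0535
grasp_force: 30.0
```

```bash
python3 -m jog '[0,0,0,0,0,0,0,0,0,0,0,0,0,0,0,0,0,0,0,0,0,0,0,0,0,0,0,0,0,0,0,0,0,0,0,0,0,0,0,0,0,0]' 1; python3 -m jog '[0,0,20,0,0,0,0,0,50,0,0,0,0,0,90,0,0,0,0,-40,90,0,0,0,0,-80,90,0,0,0,0,-120,90,0,0,0,-1,-160,90,0,0,0,-1,-195,90,0,0,0,-1,-217,90,0,0,0,-1,-217,70,0,0,0,-1,-217,50,0,0,0,-1,-217,50,0,0,0]' 1
python3 -m jog '[0,0,-25,0,0,0,0,0,-45,0,0,0,0,0,-52,0,0,0,0,0,-52,0,0,0,0,0,-52,0,0,0]' 1;  python3 -m jog '[0,0,0,0,0,0,0,0,0,0,0,0,0,0,0,0,0,0,0,0,0,0,0,0,0,0,0,0,0,0,0,0,0,0,0,0,0,0,0,0,0,0,0,0,0,0,0,0]' 0;  python3 -m jog '[0,0,8,0,0,0,0,0,25,0,0,0,0,0,50,0,0,0,0,0,70,0,0,0,0,0,70,0,0,0]'
python3 - <<'E'
from h import *
s=snap('side','s10');t=snap('top','t10')
save(np.vstack([np.hstack([crop(t,160,220,260,320,3),crop(s,190,120,290,220,3)]),np.hstack([crop(t,230,220,330,320,3),crop(s,180,190,280,290,3)])]),'c13'); o=ctrl.get_obs(); print(o['eef_pos'],o['tool_rot'],o['contact_force'])
E
```

```text
time_s: 30.6
eef_pos: [0.4444, 0.2367, 0.1074]
tool_rot: [-0.022, 1.0, 0.0, -0.0]
contact_force: [0.2, -0.2, -0.1]
gripper_width: 0.094
grasp_force: 0.0
time_s: 31.8
eef_pos: [0.4416, 0.0195, 0.1547]
tool_rot: [-0.022, 1.0, 0.0, -0.003]
contact_force: [-0.4, -0.2, -0.3]
gripper_width: 0.0941
grasp_force: 0.0
time_s: 32.3
eef_pos: [0.4441, 0.0198, 0.1066]
tool_rot: [-0.022, 1.0, -0.0, 0.001]
contact_force: [-0.3, -0.5, 0.9]
gripper_width: 0.0939
grasp_force: 0.0
time_s: 33.1
eef_pos: [0.4433, 0.0197, 0.1054]
tool_rot: [-0.022, 1.0, 0.0, -0.0]
contact_force: [-0.4, -0.0, 0.8]
gripper_width: 0.0457
grasp_force: 30.0
time_s: 33.6
eef_pos: [0.4452, 0.0196, 0.1789]
tool_rot: [-0.022, 1.0, -0.0, 0.004]
contact_force: [0.4, -0.6, -0.6]
gripper_width: 0.0457
grasp_force: 30.0
[0.44337949 0.01969811 0.17548834] [-2.21020283e-02  9.99755660e-01  4.46171856e-06  3.46368014e-04] [-0.40092337 -0.02434439 -1.12099268]
```

View pics/c13.png

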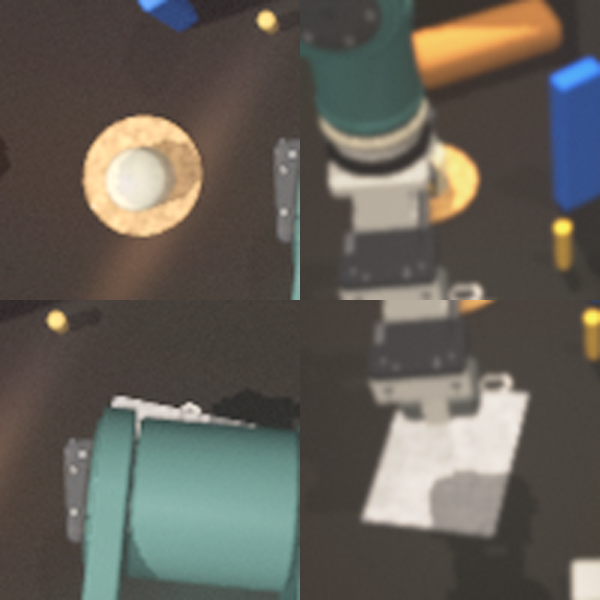

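```bash
python3 - <<'E'
from h import *
t=load('t10')
a=np.linspace(0,6.28,60)
im=crop(t,180,250,235,305,10)
for cx,cy,r,z,col in((.4428,.237,.05,.006,(255,0,0)),(.4444,.2367,.027,.006,(0,0,255)),(.4444,.2367,.027,.038,(0,160,0))):
    q=np.array([(proj(t,[cx+r*np.cos(x),cy+r*np.sin(x),z])-[180,250]+.5)*10 for x in a]).astype(int)
    cv2.polylines(im,[q],True,col,1)
save(im,'c14')
E
```

```text
(no output)
```

View pics/c14.png

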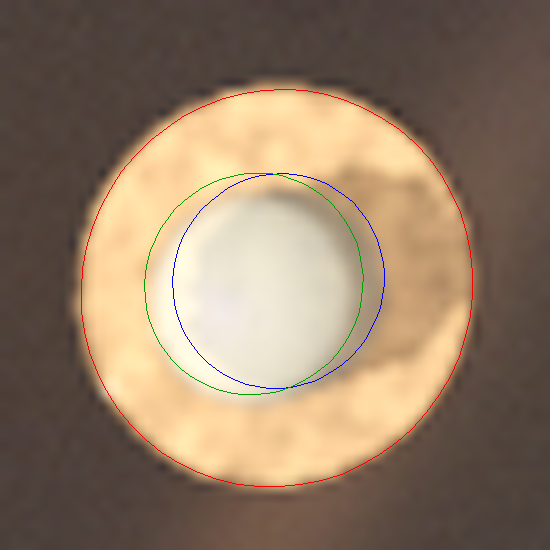

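```bash
python3 - <<'E'
from h import *
t=load('t7')
print(np.mean([at_z(t,210+x/2-.25,190+y/2-.25,.036) for x,y in((148,152),(185,150),(185,203),(148,204))],0))
E
python3 -m jog '[3,-15,10,0,0,0,10,-45,20,0,0,-0.03,18,-85,20,0,0,-0.05,26,-125,20,0,0,-0.07,34,-165,20,0,0,-0.1,42,-205,20,0,0,-0.1,49,-230,20,0,0,-0.1,49,-242,20,0,0,-0.1,49,-242,20,0,0,-0.1,49,-242,0,0,0,-0.1,49,-242,-20,0,0,-0.1,49,-242,-30,0,0,-0.1]'; python3 -m jog '[0,0,-15,0,0,0,0,0,-22,0,0,0,0,0,-28,0,0,0,0,0,-28,0,0,0,0,0,-28,0,0,0]'
```

```text
[0.4454593  0.01885925 0.036     ]
time_s: 34.9
eef_pos: [0.4911, -0.2201, 0.143]
tool_rot: [0.027, 1.0, 0.001, -0.002]
contact_force: [0.4, 0.6, -1.2]
gripper_width: 0.0457
grasp_force: 30.0
time_s: 35.4
eef_pos: [0.4926, -0.2223, 0.118]
tool_rot: [0.028, 1.0, -0.0, 0.0]
contact_force: [0.7, 0.4, -1.7]
gripper_width: 0.046
grasp_force: 30.0
```

```bash
python3 -m jog '[0,0,-2,0,0,0,0,0,-4,0,0,0,0,0,-6,0,0,0,0,0,-7,0,0,0,0,0,-8,0,0,0,0,0,-8.5,0,0,0,0,0,-9,0,0,0,0,0,-9,0,0,0]'; python3 -m jog '[0,0,0,0,0,0,0,0,0,0,0,0,0,0,0,0,0,0,0,0,0,0,0,0,0,0,0,0,0,0,0,0,0,0,0,0,0,0,0,0,0,0]' 1; python3 -m jog '[0,0,20,0,0,0,0,0,50,0,0,0,0,0,90,0,0,0,0,0,130,0,0,0,0,0,160,0,0,0,-50,0,160,0,0,0,-100,0,180,0,0,0,-150,40,200,0,0,0,-180,80,200,0,0,0,-200,110,200,0,0,0,-200,110,200,0,0,0,-200,110,200,0,0,0]' 1
python3 - <<'E'
from h import *
s=snap('side','s11');t=snap('top','t11')
save(np.hstack([crop(t,180,160,420,310,2)[:,:],crop(s,200,150,360,300,2)[:300]]),'c15'); o=ctrl.get_obs(); print(o['eef_pos'],o['joint_vel'])
E
```

```text
time_s: 36.2
eef_pos: [0.4924, -0.2223, 0.1094]
tool_rot: [0.028, 1.0, -0.0, 0.0]
contact_force: [-1.9, 1.4, 5.3]
gripper_width: 0.0457
grasp_force: 30.0
time_s: 36.9
eef_pos: [0.4924, -0.2223, 0.1083]
tool_rot: [0.028, 1.0, 0.0, -0.0]
contact_force: [0.8, 0.4, 0.2]
gripper_width: 0.0935
grasp_force: 0.0
time_s: 38.1
eef_pos: [0.292, -0.1118, 0.3091]
tool_rot: [0.027, 1.0, -0.001, 0.001]
contact_force: [-0.2, -0.1, -0.9]
gripper_width: 0.0936
grasp_force: 0.0
[ 0.29288171 -0.11277425  0.30838991] [-0.00968971  0.03053723 -0.00784784  0.00265572  0.0032252   0.00199338]
```

View pics/c15.png

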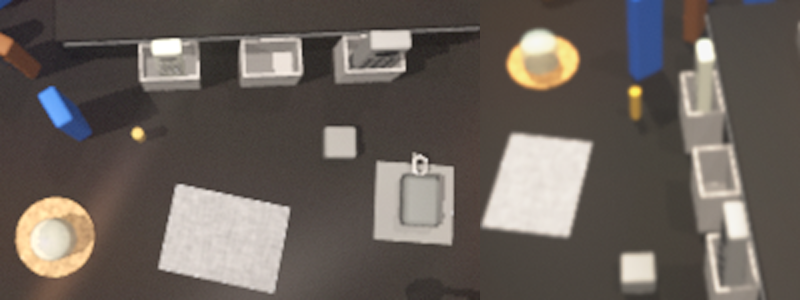

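```bash
python3 -c "
from rig import ctrl
print(ctrl.close_job())"
```

```text
the job is handed in; nothing more can be done
None
```

The job is handed in at about 38 s of robot time. In the last pictures the silver and white remotes have changed pockets, and the glass paperweight is about 3 mm from the coaster's centre after a gentle set-down. The earbud case lies flat about 2 mm from the centre of the charging pad, and everything is let go with the arm clear.

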